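# Close the inlay press and hold its ratchet lever at three clicks

## Robot

A 7-joint arm with a two-finger parallel gripper is mounted at the origin on the work surface. World frame = base frame: x ahead of the robot, y to its left, z up, the work surface at z = 0. Lengths are in mm, angles in degrees, forces in N, time in s.
With the tool pointing down it reaches from about 350 to 900 mm from the base axis. Payload 8.1 kg.
Tool frame: the origin (TCP) lies at the very end of the fingers, on their centre line; the grasp point (between the pads) lies 19 mm behind it; z points along the fingers, x is the direction in which the jaws open and shut, and the axes are right-handed (so a half turn about z gives the same grasp; the last joint's range is limited). The gripper opens to 92 mm and grips with 3 to 60 N. Pads are 19 mm wide; open, the fingers measure 130 mm over their backs; the gripper's body (75 mm by 190 mm) begins 47 mm behind the grasp point.
Start: joints at [58.293, 24.895, 1.432, 90.138, -0.665, 64.973, -4.303], TCP at [272.283, -562.586, 226.742] pointing down, gripper open.
Joint ranges: [-149.89, 149.89], [-25.12, 119.58], [-72.63, 75.52], [4.76, 147.25], [-75.54, 255.54], [6.69, 114.76], [-157.13, 157.13]. Speed limits (degrees/s): [127.2, 127.2, 172.46, 172.46, 180, 180, 180].

## Interface

Orientations are given as [roll, pitch, yaw] about the fixed x, y, z axes, in that order (R = Rz(yaw) Ry(pitch) Rx(roll)).
In Python, from cell import telemetry, imaging, close_job gives the robot as it stands.
- The arm moves only by the tool step_arm, never from a script. Its argument "moves" is a list of rows, each an object with "slide": the shift along the world's x, y, z in mm, a list of three; "twist": the turn, a rotation vector about the world's x, y, z in degrees, a list of three; "gripper": the opening, from 0 (shut) to 1 (fully open). In form: [{"slide": [tx, ty, tz], "twist": [rx, ry, rz], "gripper": gripper}, ...]. A call has 1 to 12 rows; each row is the pose to reach, as a shift and turn from the pose commanded when the call began; what a row does not reach only later rows make up. A row lasts 1/12 s, in which the tool goes at most 41.7 mm and 7.16 degrees, less where a joint would pass 70% of its speed; a pose out of reach is approached as far as the arm can. A call with a gripper value outside its range is refused whole. The fingers move at their own pace and stop on an object; the grip force is fixed at half the most. Time passes only in rows, so rows that repeat a pose let the fingers close. It gives the time, the measured TCP pose, the force and the opening at its end, in the units of the state.
- telemetry.sense(): the state, without advancing time (a new reading comes with each control period).
- imaging.get_image(name): name is "scene" or "top" or "wrist"; returns (picture, depth): 400x640x3 uint8, red, green, blue; 400x640 float32, mm along the optical axis (not along the pixel's ray), 0 where there is no reading.
- imaging.calibration(name): a dict with "camera_matrix" (3x3 intrinsics, pixels), "dist" ([k1, k2, p1, p2, k3] as OpenCV has them; the pictures are not rectified), "view" (4x4, takes a point from world to camera coordinates); the wrist camera has in their place "tool_from_camera" (4x4, takes a point from camera to tool coordinates, whose origin is the TCP and whose axes are the tool frame's). Camera axes: x right, y up, looking along -z (the intrinsics and any distortion apply to the point x, -y, -z); pixel columns grow to the right and rows downward; lengths in mm; the calibration is good to about 2 mm. A picture is of the moment at which its call begins: read the wrist's pose just before it. calibration takes no time and is no camera call.
- close_job(): hands the job in, once; it reports no verdict.
Trained networks look in the newest picture that a camera, given by its name, has taken for a name from the list of things; names that differ only in an ending like _2 or _b are one class to them, and where a whole thing is asked for, a point or a joint stands for the part that bears it (a point fixed in the world has none). Each returns a list of dicts, best first, with "score" (0 to 1); they miss things now and then, are a little off and sometimes report something else, mostly with a low value. They report only what shows in the picture. A call takes as long as a camera call.
- imaging.regions_of(label, camera): "pixels" (400x640 bool, what is visible of it) and "pixel" ([column, row] in pixels, amid what is visible of it).
- imaging.mark_of(label, camera): "pixel" ([column, row] in pixels: a listed point, or the origin of a listed thing).
The state is a dict: "time": time; "joint_positions": joint angles; "qvel": joint speeds; "effort": joint torques, N m; "tcp_pos": TCP position; "ee_rot": TCP orientation; "contact_force": force on the tool from outside, world axes, zero at the start; "moment": the same for the moment, N m; "grip_width": finger opening in mm.
Only numpy, scipy, OpenCV 4.12 (cv2) and the standard library are available. Lean on these libraries where they do the work, as an engineer would, in place of code of your own. Each camera call takes 0.05 s, during which the arm holds its last target. There are 200 camera calls.

## Task

Gently lower the open lid of the inlay press until it is fully closed. Then advance the ratchet lever exactly three clicks from its rest, feeling it ride over three ribs and never going over the fourth, and finish while still holding the lever there: it springs back if let go. Leave the other things on the bench alone.

Things in the scene. Friction and masses are not known exactly. Their poses are not given: they have to be found in the camera images.
- press: the inlay press, fixed to the bench: plywood base plank 250 (x) x 380 (y) x 30 mm. Origin: centre of its underside, on the bench; z up, -x its front (towards the robot), +y its left. The hinged wooden lid is on the left part, the ratchet lever and its click plate on the right part. Its place varies and it is turned by up to 0.25 rad
- lid (a joint): angle of the press lid in rad: 0 fully closed, grows as its front edge rises, at most 1.5 (nearly upright). Starts open. The stiff hinge leaves the lid where it is let go: it must be pushed down all the way, with about 1 to 3 N at its front edge
- lid_edge (a point): middle of the lid's front edge, on its upper face (the face that looks up when closed, and away from the robot when open). The lid is a plain wooden board, 170 mm from hinge to front edge, 180 mm wide, 15 mm thick; closed, its upper face is level, 61 mm above the bench
- lid_hinge (a point): middle of the lid's hinge line, which runs along the press's y at the lid's far (+x) edge, level with the lid's underside, 46 mm above the bench, at (85, 80) mm in the press's frame. The upper face lies 15 mm off this line
- lever: the ratchet lever, a flat steel arm turning 0 to 1.6 rad about an upright pivot at (-30, -50) mm in the press's frame. Origin: on the pivot axis, 30 mm above the bench; z up, x along the arm to the handle. It rests on a stop, pointing right and forward (-2.27 rad about z from the press's x). It advances counter-clockwise seen from above, its short nose then swinging over the lid
- handle (a point): middle of the lever's upright round wooden handle post, 110 mm from the pivot, 22 mm thick, foot 62 mm and top 124 mm above the bench, this point at 100 mm; grip it from above or push it. A spring always pulls the lever back with 8 to 9 N here: let go, it snaps back to rest, past all clicks
- plunger_axis (a point): axis of the spring plunger under the lever arm, 65 mm from the pivot towards the handle; its ball tip clicks over the ribs of the click plate. Climbing a rib takes about 5 N more push at the handle than the spring alone; past its crest the push falls to about 4 N less than the spring: that is the click
- clickplate: curved dark steel plate on the base plank under the lever with five raised radial steel ribs (8 mm wide), each one click, 0.22 rad apart. Origin: on the pivot axis, 30 mm above the bench, z up. In the order they are passed the ribs lie at -0.55, -0.33, -0.11, 0.11, 0.33 rad about z from its x axis. It is set up to 0.2 rad differently each time: the first click comes 0.16 to 0.56 rad from rest
- screwdriver: a screwdriver lying on the bench in front of the press, 210 mm long, wooden handle; bystander, leave alone
- offcut: dark wood offcut 35 x 70 x 20 mm lying loose on the base plank behind and to the right of the lever; bystander, leave alone
- mallet: wooden mallet lying on the bench to the right of the press, head 70 x 130 x 60 mm; bystander, leave alone
- glue: white glue bottle, 60 mm wide and 150 mm tall, standing to the left of the press; bystander, leave alone
- screwcup: small steel bowl, 70 mm wide and 40 mm tall, to the front left; bystander, leave alone
- springclamp: dark steel spring clamp about 130 mm long lying behind the press; bystander, leave alone

How it is judged:
By the outcome, as a careful person would: the job done as asked, in the order asked, and still so for the second after the job is handed in, while the arm keeps its last pose, push and grip.
It also fails if it takes over 72 s, if anything falls off the work surface, if the arm or the gripper's body presses on something with over 40 N, if the wrist force passes 120 N, or if a joint passes its speed limit or range.

## Working session

There is one attempt and no reset: what is moved stays moved. The work goes in short steps, Python scripts to look and compute and a tool call to move; the robot and the scene stay as the last step left them, time stands still between calls to the robot, and variables do not carry over. Pictures are saved under pics/ and viewed, about 8 in all and at most 12, crops included, and the job is handed in when it is done.

Besides the shell and the picture viewer there is one more tool, called after ">>>" by a JSON object that holds its "fn" and its "kwargs", one argument or row to a line. step_arm: Moves the arm, as the interface text tells. Its arguments: {"type":"object","properties":{"moves":{"type":"array","items":{"type":"object","properties":{"slide":{"type":"array","items":{"type":"number"}},"twist":{"type":"array","items":{"type":"number"}},"gripper":{"type":"number"}}}}},"required":["moves"]}

```bash
mkdir -p pics; cat > h.py <<'E'
import numpy as np, cv2
from cell import telemetry, imaging
def world(cam,px,depth=None,z=None):
    c=imaging.calibration(cam); K=np.array(c["camera_matrix"]); d=np.array(c["dist"],float)
    px=np.array(px,float).reshape(-1,1,2)
    n=cv2.undistortPoints(px,K,d).reshape(-1,2)
    r=np.c_[n[:,0],-n[:,1],-np.ones(len(n))]
    T=np.linalg.inv(np.array(c["view"]))
    if depth is not None:
        p=r*np.reshape(depth,(-1,1)); return p@T[:3,:3].T+T[:3,3]
    w=r@T[:3,:3].T; s=(z-T[2,3])/w[:,2]
    return T[:3,3]+w*s[:,None]
def dep(D,px):
    c,r=np.round(px).astype(int); a=D[max(r-1,0):r+2,max(c-1,0):c+2]; a=a[a>0]
    return np.median(a) if a.size else 0
E
cat > look.py <<'E'
from h import *
print(telemetry.sense())
for cam in("top","scene"):
    I,D=imaging.get_image(cam); cv2.imwrite(f"pics/{cam}0.png",I[:,:,::-1]); np.save(f"{cam}D.npy",D)
    for l in ["press","lid_edge","lid_hinge","lever","handle","plunger_axis","clickplate","screwdriver","offcut","mallet","glue"]:
        m=imaging.mark_of(l,cam)
        for k in m[:2]:
            z=dep(D,k["pixel"])
            print(cam,l,round(k["score"],2),np.round(k["pixel"]),np.round(world(cam,k["pixel"],z)[0]) if z else None)
E
python3 look.py
```

```text
{'time': 0.0, 'joint_positions': array([58.292663  , 24.93479705,  1.4326941 , 90.18886399, -0.6637958 ,
       64.97370644, -4.30390643]), 'qvel': array([ 0.03011206,  0.02331681, -0.07912447,  0.05925799,  0.02407236,
       -0.02977241, -0.02569802]), 'effort': array([-1.03911698e-03, -6.67856526e+01,  9.84514430e-01, -3.14456534e+01,
       -6.05898164e-02,  4.31717397e-02,  2.80018294e-04]), 'tcp_pos': array([ 272.00693314, -562.13853637,  225.96490155]), 'ee_rot': array([ 1.79990409e+02,  8.85575155e-02, -6.41775303e+01]), 'contact_force': array([-0.56615837, -0.59668786, -0.02283613]), 'moment': array([ 0.02601828,  0.0284096 , -0.00420242]), 'grip_width': 92.2017583436651}
top press 0.61 [312. 198.] [583.  23.  45.]
top press 0.24 [280. 171.] [652. 116.  91.]
top lid_edge 0.9 [279. 193.] [578. 111. 191.]
top lid_edge 0.68 [331. 203.] [566. -30.  82.]
top lid_hinge 0.7 [281. 170.] [656. 115.  85.]
top lid_hinge 0.36 [359. 226.] [ 502. -110.   85.]
top lever 0.68 [331. 202.] [568. -30.  81.]
top handle 0.55 [363. 226.] [ 501. -123.   64.]
top handle 0.33 [312. 196.] [588.  23. 
[... 277 characters left out ...]
6. 271. 103.]
scene press 0.91 [304. 224.] [608.  -3.  29.]
scene press 0.52 [287. 218.] [576. -38.  45.]
scene lid_edge 0.71 [331. 161.] [584. 100. 189.]
scene lid_hinge 0.55 [204. 282.] [ 674. -304.   60.]
scene lever 0.64 [290. 220.] [574. -29.  31.]
scene handle 0.97 [248. 200.] [ 512. -117.  100.]
scene plunger_axis 0.82 [262. 216.] [517. -88.  30.]
scene clickplate 0.89 [284. 218.] [570. -43.  43.]
scene clickplate 0.65 [351. 214.] [672. 109.  62.]
scene screwdriver 0.82 [292. 185.] [408.  64.   2.]
scene offcut 0.55 [286. 256.] [ 699. -103.   49.]
scene mallet 0.96 [203. 278.] [ 663. -303.   60.]
scene glue 0.93 [374. 186.] [573. 271.  19.]
scene glue 0.48 [290. 220.] [573. -29.  32.]
```

```bash
python3 - <<'E'
import cv2
a=cv2.imread("pics/top0.png")[130:290,190:460]; b=cv2.imread("pics/scene0.png")[130:310,160:430]
a=cv2.resize(a,None,fx=2.9,fy=2.9,interpolation=cv2.INTER_CUBIC)
cv2.imwrite("pics/topc.png",a)
cv2.imwrite("pics/scenec.png",cv2.resize(b,None,fx=2.9,fy=2.9,interpolation=cv2.INTER_CUBIC))
E
```

```text
(no output)
```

View pics/topc.png

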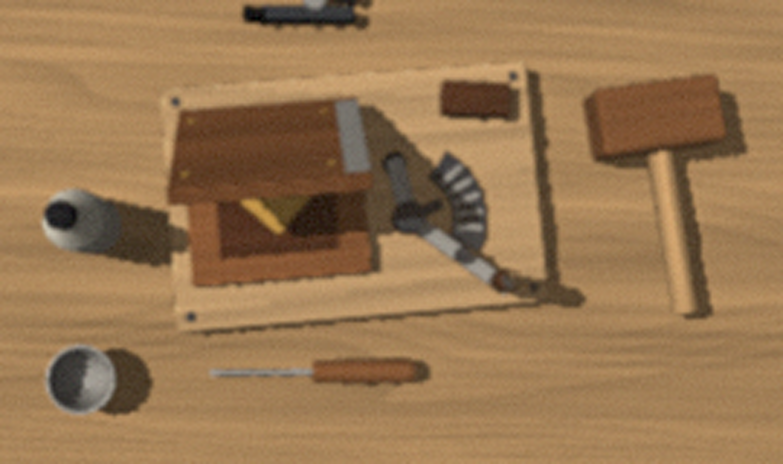

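View pics/scenec.png

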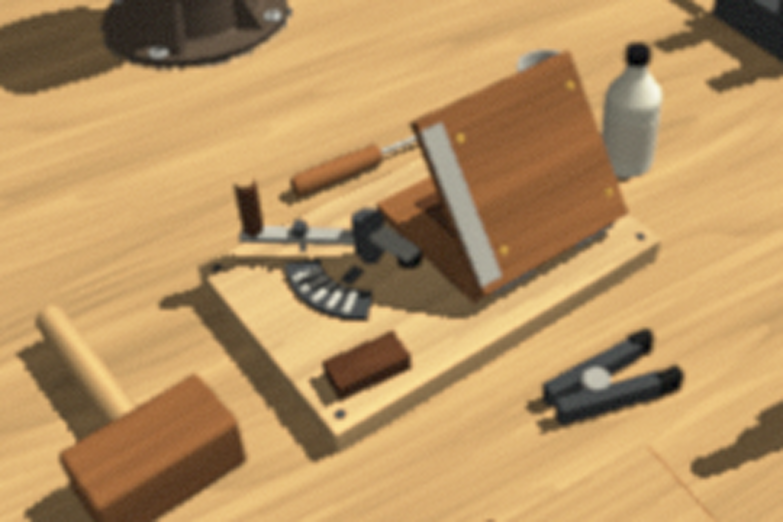

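The press shows up at a yaw of about +4°, with the lid open about 60° or so, the handle at crop (500,285) and the ribs near (465,200). Next I'll fit the plank, the lid plane and the rib angles.

```bash
cat > fit.py <<'E'
from h import *
D=np.load("topD.npy"); I=cv2.imread("pics/top0.png")
rr,cc=np.mgrid[130:290,190:460]; px=np.c_[cc.ravel(),rr.ravel()]; d=D[px[:,1],px[:,0]]
P=world("top",px,d); ok=(d>0)
print("bench z",np.percentile(P[ok,2],[5,25,50]))
m=((P[:,2]>20)&ok).reshape(rr.shape).astype(np.uint8)
n,L,s,c=cv2.connectedComponentsWithStats(m,connectivity=4); print(s[1:],)
k=1+np.argmax(s[1:,4]); Q=P[(L.ravel()==k)]
print(cv2.minAreaRect(Q[:,:2].astype(np.float32)))
# screws
sc=np.array([[175,101],[513,76],[190,317]])/2.9+[190,130]
W=world("top",sc,z=30); print("screws",W)
v=W[0]-W[1]; print("yaw",np.degrees(np.arctan2(-v[0],v[1])), np.linalg.norm(v)); u=W[0]-W[2]; print("yaw",np.degrees(np.arctan2(u[1],u[0])),np.linalg.norm(u)); print("ctr",(W[1]+W[2])/2)
# lid upper face from scene depth and top depth: z>75 and y>30
S=np.load("sceneD.npy"); r2,c2=np.mgrid[130:310,160:430]; p2=np.c_[c2.ravel(),r2.ravel()]; d2=S[p2[:,1],p2[:,0]]
for nm,A,o in(("top",P,ok),("scene",world("scene",p2,d2),d2>0)):
    A=A[o&(A[:,2]>80)&(A[:,1]>20)&(A[:,1]<200)]
    nb=None;rng=np.random.default_rng(0)
    for _ in range(500):
        t=A[rng.choice(len(A),3,False)]; nn=np.cross(t[1]-t[0],t[2]-t[0]); nn/=np.linalg.norm(nn)+1e-9
        inl=abs((A-t[0])@nn)<4
        if nb is None or inl.sum()>nb.sum(): nb=inl
    B=A[nb]; q=B.mean(0); nn=np.linalg.svd(B-q)[2][2]; nn*=np.sign(nn[2]) 
    print(nm,len(B),"n",nn,"open deg",np.degrees(np.arctan2(np.hypot(*nn[:2]),nn[2])),"c",q,"max z",np.percentile(B[:,2],99),B[:,:].min(0),B.max(0))
E
python3 fit.py
```

```text
bench z [-3.3281789  -1.00271003  1.00970025]
[[   84     0    39     7   209]
 [   56    21   133    93 10546]
 [  202    26    49    82  1655]
 [   15    65    26    22   465]
 [   16   119    24    24   245]
 [  108   124    35     8   229]
 [   89   128     1     1     1]
 [   22   133     1     1     1]]
((587.9658813476562, 23.802139282226562), (250.5443878173828, 378.77459716796875), 6.069715976715088)
screws [[ 678.01287462  208.25701949   30.        ]
 [ 713.61486207 -140.33628779   30.        ]
 [ 458.05154916  185.81036343   30.        ]]
yaw 5.831424060435493 350.4066143649129
yaw 5.826760395252257 221.10367944788263
ctr [585.83320562  22.73703782  30.        ]
top 1704 n [0.80848359 0.08532226 0.58230094] open deg 54.38745798588167 c [613.35152807 107.41533566 144.33733241] max z 194.1512224917707 [566.57607149  20.02703426  80.00589277] [666.84266831 198.72922171 196.10309241]
scene 2915 n [0.81408858 0.08773193 0.57407569] open deg 54.96507228427892 c [619.8080028  104.01144552 137.41313852] max z 193.0816084377292 [569.95971564  20.00996004  80.01489632] [668.83376264 198.34669469 195.16446091]
```

```bash
cat > ribs.py <<'E'
from h import *
piv=np.array([562.3,-29.8]); 
def proj(cam,W):
    c=imaging.calibration(cam); V=np.array(c["view"]); p=W@V[:3,:3].T+V[:3,3]; p=p*[1,-1,-1]
    return cv2.projectPoints(p,np.zeros(3),np.zeros(3),np.array(c["camera_matrix"]),np.array(c["dist"],float))[0].reshape(-1,2)
a=np.arange(-2.5,-0.3,0.01); R=np.arange(40,95,1.0)
for cam in("top","scene"):
    I=cv2.imread(f"pics/{cam}0.png"); A,RR=np.meshgrid(a,R)
    W=np.stack([piv[0]+RR*np.cos(A),piv[1]+RR*np.sin(A),np.full_like(A,35)],-1).reshape(-1,3)
    p=proj(cam,W).astype(np.float32); u=cv2.remap(I,p[:,0].reshape(A.shape),p[:,1].reshape(A.shape),cv2.INTER_CUBIC)
    cv2.imwrite(f"pics/pol_{cam}.png",cv2.resize(u,(800,275)))
    g=cv2.cvtColor(u,cv2.COLOR_BGR2GRAY)[18:36].mean(0)
    g=cv2.GaussianBlur(g.reshape(1,-1),(0,0),3).ravel()
    print(cam,[(round(float(a[i]),2),round(float(a[i]+2.166),2),int(g[i])) for i in range(2,len(a)-2) if g[i]>g[i-1] and g[i]>=g[i+1]])
cv2.imwrite("pics/pol.png",np.vstack([cv2.imread("pics/pol_top.png"),cv2.imread("pics/pol_scene.png")]))
E
python3 ribs.py
```

```text
top [(-2.42, -0.25, 156), (-2.06, 0.11, 81), (-1.67, 0.5, 118), (-1.43, 0.74, 75), (-1.21, 0.96, 110), (-0.99, 1.18, 125), (-0.76, 1.41, 129), (-0.42, 1.75, 128)]
scene [(-2.14, 0.03, 176), (-1.7, 0.47, 141), (-1.45, 0.72, 102), (-1.22, 0.95, 160), (-1.0, 1.17, 186), (-0.78, 1.39, 185), (-0.42, 1.75, 122)]
```

View pics/pol.png

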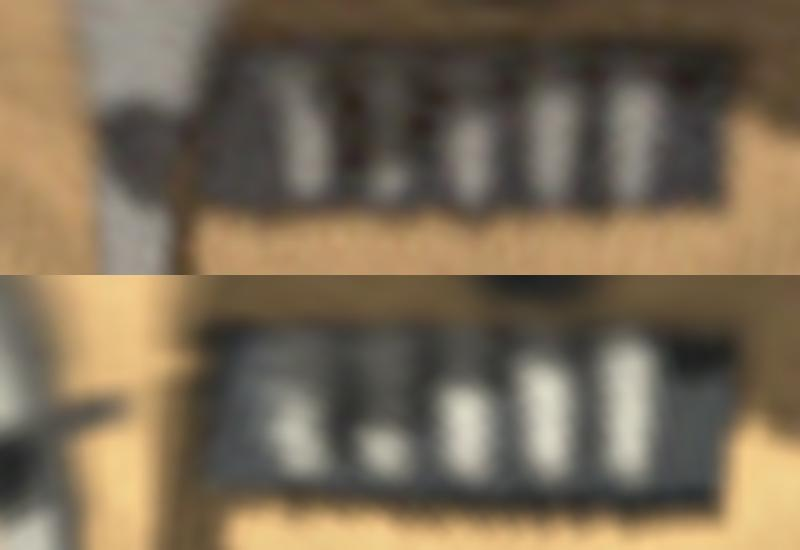

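>>> {"fn": "step_arm", "kwargs": {
  "moves": [
    {"slide": [0,0,60],"twist": [0,0,0],"gripper": 0},
    {"slide": [60,100,70],"twist": [0,0,-5],"gripper": 0},
    {"slide": [363,665,70],"twist": [0,0,-20],"gripper": 0},
    {"slide": [363,665,70],"twist": [0,0,-20],"gripper": 0},
    {"slide": [363,665,70],"twist": [0,0,-20],"gripper": 0},
    {"slide": [363,665,70],"twist": [0,0,-20],"gripper": 0},
    {"slide": [363,665,70],"twist": [0,0,-20],"gripper": 0},
    {"slide": [363,665,70],"twist": [0,0,-20],"gripper": 0},
    {"slide": [363,665,70],"twist": [0,0,-20],"gripper": 0},
    {"slide": [363,665,70],"twist": [0,0,-20],"gripper": 0},
    {"slide": [363,665,70],"twist": [0,0,-20],"gripper": 0},
    {"slide": [363,665,70],"twist": [0,0,-20],"gripper": 0}
  ]
}}

```text
time: 2.2
tcp_pos: [491.3, -162.1, 289.3]
ee_rot: [-180.0, -0.0, -84.2]
contact_force: [1.3, -0.6, -0.1]
grip_width: 16.3
```

The polar views show five clear ribs at about 0.50, 0.73, 0.95, 1.17 and 1.40 rad from rest, so the target is about 1.06 rad. Next, the approach to the lid.

>>> {"fn": "step_arm", "kwargs": {
  "moves": [
    {"slide": [133,269,0],"twist": [0,0,0],"gripper": 0},
    {"slide": [133,269,0],"twist": [0,0,0],"gripper": 0},
    {"slide": [133,269,0],"twist": [0,0,0],"gripper": 0},
    {"slide": [133,269,0],"twist": [0,0,0],"gripper": 0},
    {"slide": [133,269,0],"twist": [0,0,0],"gripper": 0},
    {"slide": [133,269,0],"twist": [0,0,0],"gripper": 0},
    {"slide": [133,269,0],"twist": [0,0,0],"gripper": 0},
    {"slide": [133,269,0],"twist": [0,0,0],"gripper": 0},
    {"slide": [133,269,0],"twist": [0,0,0],"gripper": 0},
    {"slide": [133,269,0],"twist": [0,0,0],"gripper": 0},
    {"slide": [133,269,0],"twist": [0,0,0],"gripper": 0},
    {"slide": [133,269,0],"twist": [0,0,0],"gripper": 0}
  ]
}}

```text
time: 3.2
tcp_pos: [623.5, 102.9, 289.1]
ee_rot: [-180.0, -0.1, -84.3]
contact_force: [0.0, -0.3, 0.1]
grip_width: 0.1
```

>>> {"fn": "step_arm", "kwargs": {
  "moves": [
    {"slide": [1,4,-30],"twist": [0,0,0],"gripper": 0},
    {"slide": [1,4,-60],"twist": [0,0,0],"gripper": 0},
    {"slide": [1,4,-90],"twist": [0,0,0],"gripper": 0},
    {"slide": [1,4,-107],"twist": [0,0,0],"gripper": 0},
    {"slide": [1,4,-107],"twist": [0,0,0],"gripper": 0},
    {"slide": [1,4,-107],"twist": [0,0,0],"gripper": 0}
  ]
}}

```text
time: 3.7
tcp_pos: [624.3, 107.6, 181.9]
ee_rot: [179.9, -0.0, -84.3]
contact_force: [0.3, 0.2, 1.0]
grip_width: 0.6
```

```bash
python3 - <<'E'
import numpy as np
H=np.array([663.2,111.4]);u=np.array([.9946,.1036])
for th in np.radians([54.7,50,45,40,35,30,25,20,15,10,5,0,-1]):
    dx=-150*np.cos(th)+15*np.sin(th)+10; z=46+150*np.sin(th)+15*np.cos(th)
    print(round(np.degrees(th)),np.round(np.r_[H+u*dx,z],1))
E
```

```text
55 [599.1 104.7 177.1]
50 [588.7 103.6 170.5]
45 [578.2 102.5 162.7]
40 [568.4 101.5 153.9]
35 [559.5 100.6 144.3]
30 [551.4  99.8 134. ]
25 [544.2  99.  123. ]
20 [538.1  98.4 111.4]
15 [532.9  97.8  99.3]
10 [528.8  97.4  86.8]
5 [525.8  97.1  74. ]
0 [524.   96.9  61. ]
-1 [523.7  96.9  58.4]
```

>>> {"fn": "step_arm", "kwargs": {
  "moves": [
    {"slide": [-9,-1,-2],"gripper": 0},
    {"slide": [-17,-2,-3],"gripper": 0},
    {"slide": [-25,-3,-5],"gripper": 0},
    {"slide": [-30,-3,-8],"gripper": 0},
    {"slide": [-36,-4,-11],"gripper": 0},
    {"slide": [-41,-4.5,-15],"gripper": 0},
    {"slide": [-46,-5,-19],"gripper": 0},
    {"slide": [-51,-5.5,-23.5],"gripper": 0},
    {"slide": [-56,-6,-28],"gripper": 0}
  ]
}}

```text
schema error: expected keys slide, twist, gripper
```

>>> {"fn": "step_arm", "kwargs": {
  "moves": [
    {"slide": [-9,-1,-2],"twist": [0,0,0],"gripper": 0},
    {"slide": [-17,-2,-3],"twist": [0,0,0],"gripper": 0},
    {"slide": [-25,-3,-5],"twist": [0,0,0],"gripper": 0},
    {"slide": [-30,-3,-8],"twist": [0,0,0],"gripper": 0},
    {"slide": [-36,-4,-11],"twist": [0,0,0],"gripper": 0},
    {"slide": [-41,-4.5,-15],"twist": [0,0,0],"gripper": 0},
    {"slide": [-46,-5,-19],"twist": [0,0,0],"gripper": 0},
    {"slide": [-51,-5.5,-23.5],"twist": [0,0,0],"gripper": 0},
    {"slide": [-56,-6,-28],"twist": [0,0,0],"gripper": 0}
  ]
}}

```text
time: 4.45
tcp_pos: [568.1, 102.9, 153.4]
ee_rot: [180.0, -0.0, -84.2]
contact_force: [0.7, -0.8, 1.2]
grip_width: 0.4
```

>>> {"fn": "step_arm", "kwargs": {
  "moves": [
    {"slide": [-4.5,-0.5,-5],"twist": [0,0,0],"gripper": 0},
    {"slide": [-9,-1,-9.5],"twist": [0,0,0],"gripper": 0},
    {"slide": [-13,-1.5,-14.5],"twist": [0,0,0],"gripper": 0},
    {"slide": [-17,-2,-20],"twist": [0,0,0],"gripper": 0},
    {"slide": [-20.5,-2.5,-25],"twist": [0,0,0],"gripper": 0},
    {"slide": [-24,-2.5,-31],"twist": [0,0,0],"gripper": 0},
    {"slide": [-27,-3,-36.5],"twist": [0,0,0],"gripper": 0},
    {"slide": [-30,-3,-42.5],"twist": [0,0,0],"gripper": 0}
  ]
}}

```text
time: 5.12
tcp_pos: [538.3, 99.8, 110.8]
ee_rot: [180.0, -0.0, -84.2]
contact_force: [1.0, -0.2, 1.1]
grip_width: 0.1
```

>>> {"fn": "step_arm", "kwargs": {
  "moves": [
    {"slide": [-3,-0.5,-6],"twist": [0,0,0],"gripper": 0},
    {"slide": [-5,-0.5,-12],"twist": [0,0,0],"gripper": 0},
    {"slide": [-7.5,-1,-18],"twist": [0,0,0],"gripper": 0},
    {"slide": [-9.5,-1,-24.5],"twist": [0,0,0],"gripper": 0},
    {"slide": [-11,-1,-30],"twist": [0,0,0],"gripper": 0},
    {"slide": [-12,-1,-35],"twist": [0,0,0],"gripper": 0},
    {"slide": [-13,-1,-39],"twist": [0,0,0],"gripper": 0},
    {"slide": [-13.5,-1,-43],"twist": [0,0,0],"gripper": 0},
    {"slide": [-14,-1,-46],"twist": [0,0,0],"gripper": 0}
  ]
}}

```text
time: 5.87
tcp_pos: [524.5, 98.9, 64.9]
ee_rot: [180.0, -0.0, -84.2]
contact_force: [0.4, -0.7, 0.8]
grip_width: 0.9
```

>>> {"fn": "step_arm", "kwargs": {
  "moves": [
    {"slide": [0,0,-1.5],"twist": [0,0,0],"gripper": 0},
    {"slide": [0,0,-3],"twist": [0,0,0],"gripper": 0},
    {"slide": [0,0,-4],"twist": [0,0,0],"gripper": 0},
    {"slide": [0,0,-5],"twist": [0,0,0],"gripper": 0},
    {"slide": [0,0,-5],"twist": [0,0,0],"gripper": 0}
  ]
}}

```text
time: 6.28
tcp_pos: [524.6, 99.1, 61.3]
ee_rot: [-180.0, -0.0, -84.2]
contact_force: [-4.3, -1.0, 11.3]
grip_width: 0.6
```

>>> {"fn": "step_arm", "kwargs": {
  "moves": [
    {"slide": [0,0,-0.5],"twist": [0,0,0],"gripper": 0},
    {"slide": [0,0,-0.5],"twist": [0,0,0],"gripper": 0},
    {"slide": [0,0,20],"twist": [0,0,0],"gripper": 0},
    {"slide": [0,0,60],"twist": [0,0,0],"gripper": 0.5},
    {"slide": [0,0,100],"twist": [0,0,5],"gripper": 1},
    {"slide": [0,-20,140],"twist": [0,0,10],"gripper": 1},
    {"slide": [-24,-220,140],"twist": [0,0,50],"gripper": 1},
    {"slide": [-24,-220,140],"twist": [0,0,50],"gripper": 1},
    {"slide": [-24,-220,140],"twist": [0,0,50],"gripper": 1},
    {"slide": [-24,-220,140],"twist": [0,0,50],"gripper": 1},
    {"slide": [-24,-220,140],"twist": [0,0,50],"gripper": 1},
    {"slide": [-24,-220,140],"twist": [0,0,50],"gripper": 1}
  ]
}}

```text
time: 7.28
tcp_pos: [499.5, -127.3, 200.5]
ee_rot: [179.9, -0.1, -34.6]
contact_force: [0.5, 0.3, 0.0]
grip_width: 55.7
```

>>> {"fn": "step_arm", "kwargs": {
  "moves": [
    {"slide": [0,0,0],"twist": [0,0,0],"gripper": 1},
    {"slide": [0,0,0],"twist": [0,0,0],"gripper": 1},
    {"slide": [0,0,0],"twist": [0,0,0],"gripper": 1}
  ]
}}

```text
time: 7.53
tcp_pos: [501.0, -119.8, 200.5]
ee_rot: [-179.9, 0.0, -34.7]
contact_force: [0.3, 0.6, -0.2]
grip_width: 75.9
```

```bash
cat > chk.py <<'E'
from h import *
s=telemetry.sense(); print(s["tcp_pos"],s["ee_rot"],s["grip_width"])
H=np.array([663.2,111.4]);u=np.array([.9946,.1036]);v=np.array([-.1036,.9946])
for cam in("top","scene"):
    I,D=imaging.get_image(cam); cv2.imwrite(f"pics/{cam}1.png",I[:,:,::-1])
    rr,cc=np.mgrid[130:310,160:460]; px=np.c_[cc.ravel(),rr.ravel()]; d=D[px[:,1],px[:,0]]; P=world(cam,px,d)
    a=(P[:,:2]-H)@u; b=(P[:,:2]-H)@v; k=(d>0)&(a<0)&(a>-165)&(abs(b)<80)&(P[:,2]<100)
    A=np.c_[a[k],np.ones(k.sum())]; c=np.linalg.lstsq(A,P[k,2],rcond=None)[0]
    print(cam,k.sum(),"lid z med",np.median(P[k,2]),"slope",c[0],"front z",np.median(P[k&(a<-130),2]))
    m=imaging.mark_of("handle",cam)
    for q in m[:2]: print("handle",q["score"],world(cam,q["pixel"],z=100)[0])
E
python3 chk.py
```

```text
[ 500.95094704 -119.79339295  200.51936356] [-1.79949658e+02  3.26471825e-03 -3.46792225e+01] 75.88808896138707
top 3172 lid z med 60.924703599297004 slope -0.0008471610982434697 front z 60.9602360145077
handle 0.84 [ 504.66806554 -119.89486639  100.        ]
scene 2207 lid z med 61.032005388666335 slope -0.02714960929937977 front z 61.0862465836575
handle 0.85 [ 505.71180458 -122.09160211  100.        ]
```

The lid is closed: level, 61 mm in both cameras. Lowering around the handle.

>>> {"fn": "step_arm", "kwargs": {
  "moves": [
    {"slide": [1.5,-1,0],"twist": [0,0,0],"gripper": 1},
    {"slide": [1.5,-1,-30],"twist": [0,0,0],"gripper": 1},
    {"slide": [1.5,-1,-60],"twist": [0,0,0],"gripper": 1},
    {"slide": [1.5,-1,-85],"twist": [0,0,0],"gripper": 1},
    {"slide": [1.5,-1,-105],"twist": [0,0,0],"gripper": 1},
    {"slide": [1.5,-1,-117],"twist": [0,0,0],"gripper": 1},
    {"slide": [1.5,-1,-117],"twist": [0,0,0],"gripper": 1}
  ]
}}

```text
time: 8.32
tcp_pos: [500.6, -121.4, 81.0]
ee_rot: [179.9, 0.2, -34.6]
contact_force: [-0.7, 0.4, 0.5]
grip_width: 91.9
```

>>> {"fn": "step_arm", "kwargs": {
  "moves": [
    {"slide": [0,0,0],"twist": [0,0,0],"gripper": 0.1},
    {"slide": [0,0,0],"twist": [0,0,0],"gripper": 0.1},
    {"slide": [0,0,0],"twist": [0,0,0],"gripper": 0.1},
    {"slide": [0,0,0],"twist": [0,0,0],"gripper": 0.1},
    {"slide": [0,0,0],"twist": [0,0,0],"gripper": 0.1},
    {"slide": [0,0,0],"twist": [0,0,0],"gripper": 0.1},
    {"slide": [0,0,0],"twist": [0,0,0],"gripper": 0.1},
    {"slide": [0,0,0],"twist": [0,0,0],"gripper": 0.1},
    {"slide": [0,0,0],"twist": [0,0,0],"gripper": 0.1},
    {"slide": [0,0,0],"twist": [0,0,0],"gripper": 0.1}
  ]
}}

```text
time: 9.15
tcp_pos: [502.1, -122.1, 83.4]
ee_rot: [180.0, 0.0, -34.6]
contact_force: [-0.6, -0.2, 0.1]
grip_width: 29.8
```

>>> {"fn": "step_arm", "kwargs": {
  "moves": [
    {"slide": [0,0,0],"twist": [0,0,0],"gripper": 0.1},
    {"slide": [0,0,0],"twist": [0,0,0],"gripper": 0.1},
    {"slide": [0,0,0],"twist": [0,0,0],"gripper": 0.1},
    {"slide": [0,0,0],"twist": [0,0,0],"gripper": 0.1},
    {"slide": [0,0,0],"twist": [0,0,0],"gripper": 0.1},
    {"slide": [0,0,0],"twist": [0,0,0],"gripper": 0.1}
  ]
}}

```text
time: 9.65
tcp_pos: [502.0, -122.0, 83.4]
ee_rot: [180.0, 0.0, -34.6]
contact_force: [-0.5, 0.0, 0.5]
grip_width: 21.3
```

```bash
cat > arc.py <<'E'
import numpy as np,sys
from cell import telemetry
s=telemetry.sense(); p=s["tcp_pos"]; piv=np.array([562.3,-29.8])
r=p[:2]-piv; a=np.arctan2(r[1],r[0]); t=np.array([-np.sin(a),np.cos(a)])
print("adv",a+2.166,"r",np.hypot(*r),"Ft",s["contact_force"][:2]@t,"F",s["contact_force"],"w",s["grip_width"],"yaw",s["ee_rot"][2],"t",s["time"],p)
E
python3 arc.py; python3 - <<'E'
import numpy as np
piv=np.array([562.3,-29.8]);
for d in np.arange(0,1.2,.05):
    a=d-2.166; print(round(d,2),np.round(piv+110*np.array([np.cos(a),np.sin(a)]),1),round(np.degrees(d),1))
E
```

```text
adv 0.0161994719234424 r 110.11214086245757 Ft -0.39621746063359037 F [-0.45098281  0.03424996  0.4577098 ] w 21.2837780063591 yaw -34.574744019085216 t 9.65 [ 502.04765872 -121.96473802   83.39123691]
0.0 [ 500.6 -120.9] 0.0
0.05 [ 505.3 -123.9] 2.9
0.1 [ 510.  -126.6] 5.7
0.15 [ 514.9 -129.1] 8.6
0.2 [ 520.  -131.3] 11.5
0.25 [ 525.1 -133.3] 14.3
0.3 [ 530.3 -135. ] 17.2
0.35 [ 535.6 -136.5] 20.1
0.4 [ 541.  -137.7] 22.9
0.45 [ 546.4 -138.6] 25.8
0.5 [ 551.8 -139.3] 28.6
0.55 [ 557.3 -139.7] 31.5
0.6 [ 562.8 -139.8] 34.4
0.65 [ 568.3 -139.6] 37.2
0.7 [ 573.8 -139.2] 40.1
0.75 [ 579.3 -138.5] 43.0
0.8 [ 584.7 -137.5] 45.8
0.85 [ 590.  -136.2] 48.7
0.9 [ 595.3 -134.7] 51.6
0.95 [ 600.5 -132.9] 54.4
1.0 [ 605.6 -130.9] 57.3
1.05 [ 610.6 -128.6] 60.2
1.1 [ 615.5 -126.1] 63.0
1.15 [ 620.2 -123.3] 65.9
```

>>> {"fn": "step_arm", "kwargs": {
  "moves": [
    {"slide": [3.3,-1.9,0],"twist": [0,0,2],"gripper": 0.1},
    {"slide": [8,-4.6,0],"twist": [0,0,4.8],"gripper": 0.1},
    {"slide": [12.9,-7.1,0],"twist": [0,0,7.7],"gripper": 0.1},
    {"slide": [18,-9.3,0],"twist": [0,0,10.6],"gripper": 0.1},
    {"slide": [23.1,-11.3,0],"twist": [0,0,13.4],"gripper": 0.1},
    {"slide": [28.3,-13,0],"twist": [0,0,16.3],"gripper": 0.1},
    {"slide": [33.6,-14.5,0],"twist": [0,0,19.2],"gripper": 0.1},
    {"slide": [33.6,-14.5,0],"twist": [0,0,19.2],"gripper": 0.1}
  ]
}}

```text
time: 10.32
tcp_pos: [535.1, -137.2, 83.3]
ee_rot: [179.9, 0.1, -15.3]
contact_force: [-7.1, 0.1, 7.8]
grip_width: 21.3
```

```bash
python3 arc.py
```

```text
adv 0.34753144872489683 r 110.78308444029135 Ft -6.874638278686066 F [-7.05643771  0.13674539  7.82605601] w 21.33977976582445 yaw -15.255896472306873 t 10.3167 [ 535.14176167 -137.20261584   83.31926448]
```

>>> {"fn": "step_arm", "kwargs": {
  "moves": [
    {"slide": [4.3,-1.0,0],"twist": [0,0,2.3],"gripper": 0.1},
    {"slide": [8.7,-1.8,0],"twist": [0,0,4.6],"gripper": 0.1},
    {"slide": [13,-2.4,0],"twist": [0,0,6.9],"gripper": 0.1},
    {"slide": [13,-2.4,0],"twist": [0,0,6.9],"gripper": 0.1}
  ]
}}

```text
time: 10.65
tcp_pos: [547.1, -139.7, 83.3]
ee_rot: [179.9, 0.2, -8.4]
contact_force: [-9.3, -0.8, 10.2]
grip_width: 21.0
```

>>> {"fn": "step_arm", "kwargs": {
  "moves": [
    {"slide": [3.2,-0.4,0],"twist": [0,0,1.7],"gripper": 0.1},
    {"slide": [6.5,-0.7,0],"twist": [0,0,3.4],"gripper": 0.1},
    {"slide": [6.5,-0.7,0],"twist": [0,0,3.4],"gripper": 0.1}
  ]
}}

```text
time: 10.9
tcp_pos: [554.1, -140.5, 83.4]
ee_rot: [179.9, 0.1, -5.0]
contact_force: [-6.2, -0.3, 8.2]
grip_width: 21.4
```

>>> {"fn": "step_arm", "kwargs": {
  "moves": [
    {"slide": [4.9,-0.1,0],"twist": [0,0,2.6],"gripper": 0.1},
    {"slide": [9.9,-0.2,0],"twist": [0,0,5.2],"gripper": 0.1},
    {"slide": [9.9,-0.2,0],"twist": [0,0,5.2],"gripper": 0.1}
  ]
}}

```text
time: 11.15
tcp_pos: [564.3, -141.1, 83.3]
ee_rot: [179.9, 0.1, 0.2]
contact_force: [-7.1, -1.7, 8.4]
grip_width: 21.2
```

```bash
python3 arc.py
```

```text
adv 0.6130217611745201 r 111.32029689239641 Ft -7.137119396542562 F [-7.10820195 -1.68634108  8.38631375] w 21.224063096566574 yaw 0.1930179978030134 t 11.15 [ 564.28340989 -141.10262614   83.30106497]
```

>>> {"fn": "step_arm", "kwargs": {
  "moves": [
    {"slide": [3.3,0.2,0],"twist": [0,0,1.7],"gripper": 0.1},
    {"slide": [6.6,0.4,0],"twist": [0,0,3.4],"gripper": 0.1},
    {"slide": [6.6,0.4,0],"twist": [0,0,3.4],"gripper": 0.1}
  ]
}}

```text
time: 11.4
tcp_pos: [569.9, -140.9, 83.3]
ee_rot: [179.9, 0.2, 3.5]
contact_force: [-10.1, -3.4, 11.2]
grip_width: 21.1
```

>>> {"fn": "step_arm", "kwargs": {
  "moves": [
    {"slide": [3.3,0.3,0],"twist": [0,0,1.7],"gripper": 0.1},
    {"slide": [3.3,0.3,0],"twist": [0,0,1.7],"gripper": 0.1}
  ]
}}

```text
time: 11.57
tcp_pos: [573.2, -140.7, 83.4]
ee_rot: [179.9, 0.2, 5.2]
contact_force: [-8.1, -3.1, 9.1]
grip_width: 21.3
```

>>> {"fn": "step_arm", "kwargs": {
  "moves": [
    {"slide": [2.7,0.4,0],"twist": [0,0,1.4],"gripper": 0.1},
    {"slide": [5.4,0.8,0],"twist": [0,0,2.9],"gripper": 0.1},
    {"slide": [5.4,0.8,0],"twist": [0,0,2.9],"gripper": 0.1}
  ]
}}

```text
time: 11.82
tcp_pos: [579.2, -140.1, 83.4]
ee_rot: [179.9, 0.2, 8.1]
contact_force: [-6.5, -4.3, 7.5]
grip_width: 21.3
```

>>> {"fn": "step_arm", "kwargs": {
  "moves": [
    {"slide": [3.8,0.7,0],"twist": [0,0,2],"gripper": 0.1},
    {"slide": [7.6,1.5,0],"twist": [0,0,4],"gripper": 0.1},
    {"slide": [7.6,1.5,0],"twist": [0,0,4],"gripper": 0.1}
  ]
}}

```text
time: 12.07
tcp_pos: [587.5, -138.7, 83.4]
ee_rot: [179.9, 0.1, 12.1]
contact_force: [-3.7, -4.3, 5.5]
grip_width: 21.1
```

```bash
python3 arc.py
```

```text
adv 0.822599692307189 r 111.75350435071623 Ft -4.59541380992248 F [-3.73230426 -4.25472632  5.48661622] w 21.08308298795892 yaw 12.132823161591949 t 12.0667 [ 587.4938603  -138.6766051    83.38956255]
```

>>> {"fn": "step_arm", "kwargs": {
  "moves": [
    {"slide": [0,0,0],"twist": [0,0,0],"gripper": 0.1},
    {"slide": [0,0,0],"twist": [0,0,0],"gripper": 0.1},
    {"slide": [0,0,0],"twist": [0,0,0],"gripper": 0.1},
    {"slide": [0,0,0],"twist": [0,0,0],"gripper": 0.1}
  ]
}}

```text
time: 12.4
tcp_pos: [587.3, -138.7, 83.4]
ee_rot: [179.9, 0.1, 12.0]
contact_force: [-4.1, -4.8, 3.6]
grip_width: 21.1
```

```bash
python3 arc.py; cat > pic.py <<'E'
from h import *
import sys
n=sys.argv[1]
from scipy.optimize import least_squares
M=np.array([(502,-122),(535.1,-137.2),(547.1,-139.7),(554.1,-140.5),(564.3,-141.1),(569.9,-140.9),(573.2,-140.7),(579.2,-140.1),(587.5,-138.7)])
f=least_squares(lambda q:np.hypot(M[:,0]-q[0],M[:,1]-q[1])-110,[562,-30]); print("pivot fit",f.x,np.abs(f.fun).max())
o=[]
for cam in("top","scene"):
    I,D=imaging.get_image(cam); cv2.imwrite(f"pics/{cam}{n}.png",I[:,:,::-1])
    for l in("handle","plunger_axis","lever"):
        m=imaging.mark_of(l,cam)
        for q in m[:2]: print(cam,l,round(q["score"],2),np.round(q["pixel"]),world(cam,q["pixel"],z={"handle":100,"plunger_axis":50,"lever":30}[l])[0])
    o.append(cv2.resize(I[140:260,200:400] if cam=="top" else I[160:280,200:400],(500,300),interpolation=cv2.INTER_CUBIC)[:,:,::-1])
cv2.imwrite(f"pics/both{n}.png",np.vstack(o))
E
python3 pic.py 2
```

```text
adv 0.8204770747925743 r 111.74747113461594 Ft -5.09329811025176 F [-4.11728516 -4.83516249  3.55640357] w 21.054940862336544 yaw 12.006161804634829 t 12.4 [ 587.26135268 -138.72395594   83.39133506]
pivot fit [564.09907339 -31.09147161] 0.13550367295275123
top handle 0.95 [369. 194.] [ 591.17776219 -133.578436    100.        ]
top plunger_axis 0.81 [352. 199.] [582.21446711 -93.75940036  50.        ]
top plunger_axis 0.64 [288. 228.] [494.25713794  89.75598972  50.        ]
top lever 0.87 [326. 203.] [568.33848673 -19.55717468  30.        ]
scene handle 0.7 [254. 222.] [ 594.66443078 -136.05807024  100.        ]
scene plunger_axis 0.7 [266. 227.] [ 581.78674031 -103.76550646   50.        ]
scene lever 0.76 [285. 218.] [559.27185756 -36.62246863  30.        ]
```

View pics/both2.png

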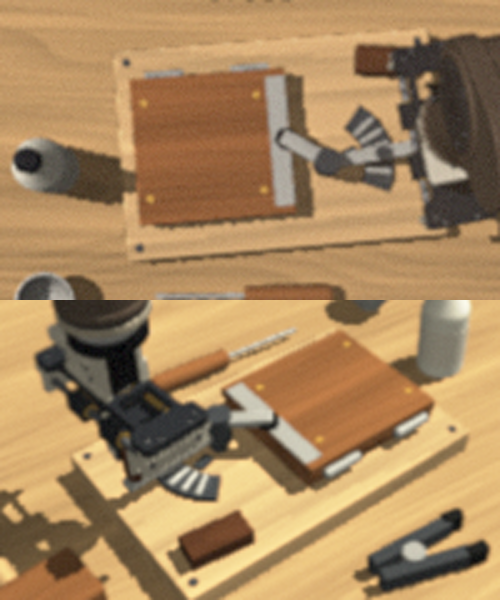

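Top and scene show the lid flat, with the lever arm between ribs 2 and 3 and three ribs still ahead. The refitted pivot is (564.1, -31.1). I'll advance slowly over the third rib on that circle.

>>> {"fn": "step_arm", "kwargs": {
  "moves": [
    {"slide": [3.5,0,0],"twist": [0,0,2],"gripper": 0.1},
    {"slide": [7,0,0],"twist": [0,0,3.9],"gripper": 0.1},
    {"slide": [7,0,0],"twist": [0,0,3.9],"gripper": 0.1}
  ]
}}

```text
time: 13.05
tcp_pos: [593.5, -137.3, 83.3]
ee_rot: [-180.0, 0.2, 16.1]
contact_force: [-8.6, -0.5, 8.7]
grip_width: 20.9
```

>>> {"fn": "step_arm", "kwargs": {
  "moves": [
    {"slide": [2.1,0.6,0],"twist": [0,0,1.2],"gripper": 0.1},
    {"slide": [4.2,1.3,0],"twist": [0,0,2.3],"gripper": 0.1},
    {"slide": [4.2,1.3,0],"twist": [0,0,2.3],"gripper": 0.1}
  ]
}}

```text
time: 13.3
tcp_pos: [597.3, -136.1, 83.3]
ee_rot: [-180.0, 0.2, 18.3]
contact_force: [-9.2, -0.9, 8.9]
grip_width: 21.1
```

>>> {"fn": "step_arm", "kwargs": {
  "moves": [
    {"slide": [2.1,0.7,0],"twist": [0,0,1.2],"gripper": 0.1},
    {"slide": [4.1,1.5,0],"twist": [0,0,2.3],"gripper": 0.1},
    {"slide": [4.1,1.5,0],"twist": [0,0,2.3],"gripper": 0.1}
  ]
}}

```text
time: 13.55
tcp_pos: [601.9, -134.6, 83.4]
ee_rot: [-180.0, 0.2, 20.6]
contact_force: [-6.9, -0.5, 7.6]
grip_width: 21.1
```

>>> {"fn": "step_arm", "kwargs": {
  "moves": [
    {"slide": [2,0.8,0],"twist": [0,0,1.2],"gripper": 0.1},
    {"slide": [4.1,1.6,0],"twist": [0,0,2.3],"gripper": 0.1},
    {"slide": [4.1,1.6,0],"twist": [0,0,2.3],"gripper": 0.1}
  ]
}}

```text
time: 13.8
tcp_pos: [606.4, -132.9, 83.4]
ee_rot: [-180.0, 0.1, 22.9]
contact_force: [-5.5, -1.0, 6.6]
grip_width: 21.7
```

>>> {"fn": "step_arm", "kwargs": {
  "moves": [
    {"slide": [2,0.9,0],"twist": [0,0,1.3],"gripper": 0.1},
    {"slide": [4.5,2,0],"twist": [0,0,2.6],"gripper": 0.1},
    {"slide": [4.5,2,0],"twist": [0,0,2.6],"gripper": 0.1},
    {"slide": [4.5,2,0],"twist": [0,0,2.6],"gripper": 0.1}
  ]
}}

```text
time: 14.13
tcp_pos: [610.9, -131.0, 83.3]
ee_rot: [-180.0, 0.1, 25.5]
contact_force: [-5.6, -0.4, 5.3]
grip_width: 21.0
```

```bash
sed -i 's/562.3,-29.8/564.1,-31.1/; s/2.166/2.17/' arc.py ; python3 arc.py; python3 pic.py 3; python3 - <<'E'
from h import *
import re
src=open('ribs.py').read()
src=src.replace('562.3,-29.8','564.1,-31.1').replace('2.166','2.17')
exec(src[:src.index('cv2.imwrite("pics/pol.png"')])
for n in('{cam}3',):
    exec(src.replace('{cam}0','{cam}3'))
E
```

```text
adv 1.037653557492339 r 110.29974287927942 Ft -5.278597667014977 F [-5.63731359 -0.41106686  5.26744665] w 21.033045111220776 yaw 25.466796031801916 t 14.1333 [ 610.92626504 -130.96658191   83.34694194]
pivot fit [564.09907339 -31.09147161] 0.13550367295275123
top handle 0.9 [366. 187.] [ 610.65389089 -124.14310195  100.        ]
top plunger_axis 0.82 [346. 197.] [587.07278998 -75.1836582   50.        ]
top lever 0.85 [332. 207.] [558.63984189 -38.45396458  30.        ]
top lever 0.47 [289. 226.] [498.3125513   90.11616388  30.        ]
scene handle 0.54 [259. 225.] [ 612.67867992 -131.83513709  100.        ]
scene handle 0.26 [267. 229.] [ 637.11242594 -120.05045853  100.        ]
scene plunger_axis 0.54 [270. 233.] [ 606.82865845 -102.8897175    50.        ]
scene plunger_axis 0.52 [376. 186.] [602.6468342  251.02452143  50.        ]
scene lever 0.53 [288. 217.] [559.41694535 -28.12656103  30.        ]
scene lever 0.26 [288. 220.] [572.11843695 -32.63086177  30.        ]
top [(-2.45, -0.28, 155), (-2.09, 0.08, 81), (-1.69, 0.48, 119), (-1.46, 0.71, 79), (-1.23, 0.94, 116), (-1.0, 1.17, 126), (-0.77, 1.4, 129), (-0.42, 1.75, 139)]
scene [(-2.17, -0.0, 176), (-1.72, 0.45, 144), (-1.47, 0.7, 109), (-1.24, 0.93, 169), (-1.01, 1.16, 189), (-0.78, 1.39, 185), (-0.41, 1.76, 138)]
top [(-2.12, 0.05, 171), (-1.69, 0.48, 142), (-1.46, 0.71, 134), (-1.2, 0.97, 88), (-1.0, 1.17, 138), (-0.77, 1.4, 144), (-0.37, 1.8, 182)]
scene [(-2.03, 0.14, 88), (-1.34, 0.83, 190), (-1.01, 1.16, 160), (-0.78, 1.39, 196)]
```

View pics/both3.png

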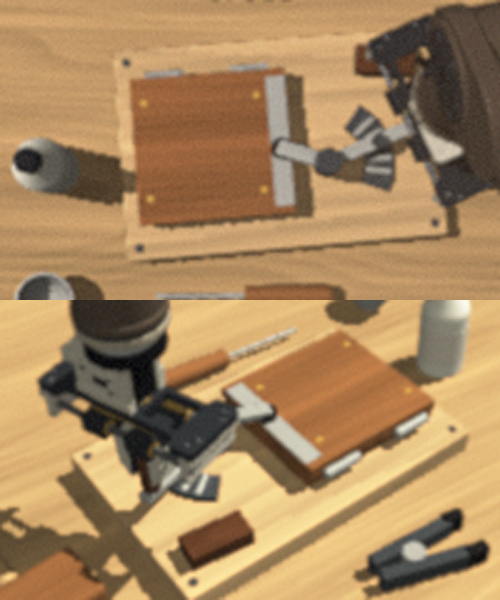

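View pics/pol.png

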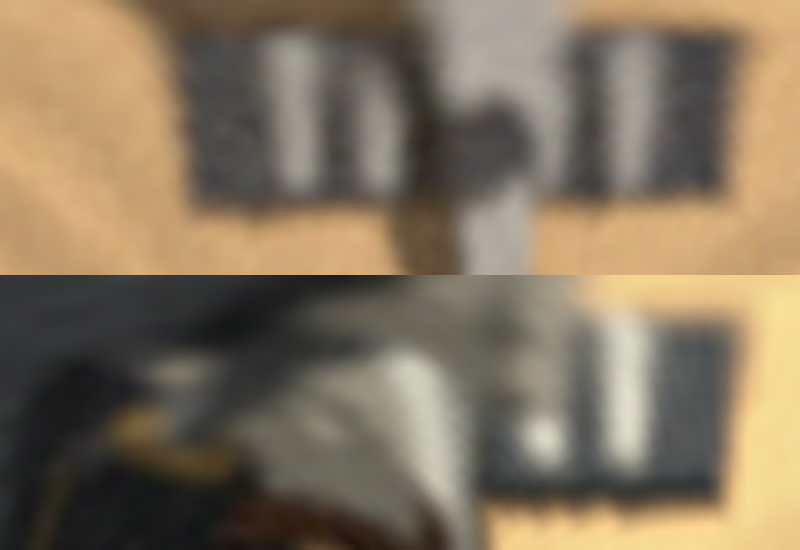

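The pictures show ribs 1 and 2 behind the lever, with ribs 4 and 5 still clear ahead. The lever sits at 1.04 rad, about midway between rib 3 (0.935) and rib 4 (1.16). I'll check that the hold is stable, then hand in.

>>> {"fn": "step_arm", "kwargs": {
  "moves": [
    {"slide": [0,0,0],"twist": [0,0,0],"gripper": 0.1},
    {"slide": [0,0,0],"twist": [0,0,0],"gripper": 0.1},
    {"slide": [0,0,0],"twist": [0,0,0],"gripper": 0.1},
    {"slide": [0,0,0],"twist": [0,0,0],"gripper": 0.1},
    {"slide": [0,0,0],"twist": [0,0,0],"gripper": 0.1},
    {"slide": [0,0,0],"twist": [0,0,0],"gripper": 0.1}
  ]
}}

```text
time: 15.03
tcp_pos: [610.9, -131.0, 83.4]
ee_rot: [-180.0, 0.1, 25.5]
contact_force: [-4.5, -0.5, 5.2]
grip_width: 21.4
```

```bash
python3 arc.py; python3 -c "
from cell import close_job; print(close_job())"
```

```text
adv 1.0371581415364404 r 110.33998272458945 Ft -4.299020265435731 F [-4.50331625 -0.52046362  5.21908116] w 21.38096925487817 yaw 25.454589847010386 t 15.0333 [ 610.89384903 -131.02621018   83.381929  ]
the job is handed in; nothing more can be done
None
```

The lid is closed and the lever is held three clicks from rest. I handed the job in at about 15 s with the gripper still holding the handle.

- **Lid:** I pushed it down with the closed fingertips along its arc, ending with about 11 N on the stop. Afterwards both cameras showed it level at 61 mm.
- **Lever:** I gripped the handle and swung it counter-clockwise. The push rose and then fell three times, peaking at about 9–10 N near 0.44, 0.65 and 0.90 rad.
- **Last checks:** The lever sat steady at 1.04 rad, about midway between rib 3 (about 0.935) and rib 4 (about 1.16). The last pictures show ribs 4 and 5 still ahead of the arm, and the handle was still gripped (21 mm opening).
- **Disagreements:**
  - **Pivot:** My first estimate was about 2 mm off. I refitted it from the measured arc before going over the third rib.
  - **Forces:** The felt forces were lower and less sharp than the task describes, with about 4–5 N when holding still instead of 8–9 N. An upward force of similar size also showed, and I did not explain it. The click count therefore rests on the measured angle and the pictures as well as the force.
- **Other things on the bench:** I planned the path to keep clear of them and saw no sign of contact. I did not measure their positions again at the end.

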